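# Book the served sauce on its push counter

## Robot

A 7-joint arm with a two-finger parallel gripper is mounted at the origin on a cart in front of the work surface, level with it; the furniture and walls round the work are solid. World frame = base frame: x ahead of the robot, y to its left, z up, the work surface at z = 0. Lengths are in mm, angles in rad, forces in N, time in s.
With the tool pointing down it reaches from about 425 to 825 mm from the base axis. Payload 3.6 kg.
Tool frame: the origin (TCP) lies midway between the tips of the shut fingers; the grasp point (between the pads) lies 19 mm behind it; z points along the fingers, y is the line along which they close (so a half turn about z gives the same grasp; the last joint's range is limited). The gripper opens to 93 mm and grips with 3 to 60 N. Pads are 15 mm wide; open, the fingers measure 128 mm over their backs; the gripper's body (75 mm by 188 mm) begins 65 mm behind the grasp point.
Start: joints at [-1.226, 0.615, -0.013, 1.423, 0.008, 1.103, -0.04], TCP at [235.5, 605.807, 218.64] pointing down, gripper open.
Joint ranges: [-3.12, 3.12], [-0.3, 2.06], [-1.34, 1.32], [0.26, 2.42], [-1.36, 4.5], [0.01, 1.98], [-2.84, 2.84]. Speed limits (rad/s): [2.79, 2.79, 3.14, 3.14, 3.14, 3.14, 3.14].

## Interface

Orientations are given as a unit quaternion [w, x, y, z].
In Python, from station import bot gives the robot as it stands. The module is installed in compiled form; this text tells all that it offers.
- The arm moves only by the tool arm_command, never from a script. Its argument "deltas" is a list of rows, each an object with "delta_rot": the turn, a rotation vector about the tool's x, y, z in degrees, a list of three; "xyz": the shift along the tool's x, y, z in cm, a list of three; "claw": the opening in per cent of the stroke, from 0 (shut) to 100 (fully open). In form: [{"delta_rot": [ax, ay, az], "xyz": [dx, dy, dz], "claw": claw}, ...]. A call has exactly 8 rows; each row shifts and turns the commanded pose from where the row before left it, along the tool's axes as they then stand; what a row does not reach is not made up. A row lasts 1/8 s, in which the tool goes at most 62.5 mm and 10.7 degrees, less where a joint would pass 70% of its speed; a pose out of reach is approached as far as the arm can. A call with a gripper value outside its range is refused whole. The fingers move at their own pace and stop on an object; "grip_force" is the grip in N (left out, the last holds). Time passes only in rows, so rows that do not move let the fingers close, or fill a call up. It gives the time, the measured TCP pose, the force, the opening and the grip force at its end, in the units of the state.
- bot.state(): the state, without advancing time (a new reading comes with each control period).
- bot.read_camera(name): name is "scene" or "top" or "wrist"; returns the picture (384x512x3 uint8, blue, green, red); there is no depth.
- bot.camera_info(name): a dict with "camera_matrix" (3x3 intrinsics, pixels), "xyz" and "orientation" of the camera in the world. Camera axes: x right, y down, z forward; pixel columns grow to the right and rows downward; lengths in mm; the calibration is good to about 2 mm. A picture is of the moment at which its call begins: read the wrist's pose just before it. camera_info takes no time and is no camera call; for the wrist camera it gives the pose at the moment of the call.
- bot.close_job(): hands the job in; it is judged then, once.
The state is a dict: "time_s": time; "qpos": joint angles; "joint_velocities": joint speeds; "joint_torque": joint torques, N m; "tcp_pos": TCP position; "eef_rot": TCP orientation; "ft_force": force on the tool from outside, world axes, zero at the start; "wrist_torque": the same for the moment, N m; "width": finger opening in mm; "grasp_force": force on a finger pad.
Only numpy, scipy, OpenCV 4.12 (cv2) and the standard library are available. Lean on these libraries where they do the work, as an engineer would, in place of code of your own. Each camera call takes 0.05 s, during which the arm holds its last target. There are 200 camera calls.

## Task

The sauce bottle standing in the blue ring is the one that was served: with the fingertips, gently press down the cap of the push counter of the same colour, then let it spring back and raise the hand to at least 10 cm above the cap. Do not press or touch the other two counters, and leave the bottles, the salt shaker and the dip tub standing where they are.

Things in the scene. Friction and masses are not known exactly. Their poses are not given: they have to be found in the camera images.
- serving_ring: flat blue plastic ring fixed on the worktop behind the counters, 112 mm outside, 92 mm inside, 8 mm high; one sauce bottle stands upright inside it. Origin: ring centre at worktop height
- sauce_red: red plastic sauce bottle with a thin spout, 63 mm in diameter, 226 mm high, standing loose on the worktop, upright; one of the three colours (a different one each time) stands inside the blue ring, the other two well outside it. Origin: centre of its underside, z up
- red_counter: push counter with a red cap: black round housing 76 mm in diameter at its flange, 58 mm at its top, 29 mm high, fixed to the worktop, at least 100 mm from the next counter (centre to centre). Origin: centre of its underside, on the worktop
- red_key_top (a point): top centre of the red cap of that counter: a round, nearly flat cap 32 mm in diameter whose top stands 43 mm above the worktop when released and 37 mm when fully down
- red_key (a joint): travel of the red cap in m: 0 released, grows as it is pressed straight down, 0.006 at its stop; a spring (about 1 N to start it, about 4 N fully down) brings it back up
- sauce_yellow: yellow plastic sauce bottle with a thin spout, 63 mm in diameter, 226 mm high, standing loose on the worktop, upright; one of the three colours (a different one each time) stands inside the blue ring, the other two well outside it. Origin: centre of its underside, z up
- yellow_counter: push counter with a yellow cap: black round housing 76 mm in diameter at its flange, 58 mm at its top, 29 mm high, fixed to the worktop, at least 100 mm from the next counter (centre to centre). Origin: centre of its underside, on the worktop
- yellow_key_top (a point): top centre of the yellow cap of that counter: a round, nearly flat cap 32 mm in diameter whose top stands 43 mm above the worktop when released and 37 mm when fully down
- yellow_key (a joint): travel of the yellow cap in m: 0 released, grows as it is pressed straight down, 0.006 at its stop; a spring (about 1 N to start it, about 4 N fully down) brings it back up
- sauce_white: white plastic sauce bottle with a thin spout, 62 mm in diameter, 212 mm high, standing loose on the worktop, upright; one of the three colours (a different one each time) stands inside the blue ring, the other two well outside it. Origin: centre of its underside, z up
- white_counter: push counter with a white cap: black round housing 76 mm in diameter at its flange, 58 mm at its top, 29 mm high, fixed to the worktop, at least 100 mm from the next counter (centre to centre). Origin: centre of its underside, on the worktop
- white_key_top (a point): top centre of the white cap of that counter: a round, nearly flat cap 32 mm in diameter whose top stands 43 mm above the worktop when released and 37 mm when fully down
- white_key (a joint): travel of the white cap in m: 0 released, grows as it is pressed straight down, 0.006 at its stop; a spring (about 1 N to start it, about 4 N fully down) brings it back up
- salt_dredger: loose aluminium salt shaker, 68 mm in diameter, 115 mm high, standing upright to the right of the work. Origin: centre of its underside
- green_tub: loose lidded dip tub, green with a pale lid, 66x73 mm, 37 mm high, to the left of the work. Origin: centre of its underside
Mind the look-alikes: they are no part of the job. What is shaped like the yellow_counter but purple is not meant.

How it is judged (in metres and radians):
On the way:
1. the counter cap of the same colour as the bottle in the ring is pressed down by the fingers (3.5 mm or more of its 6 mm) (((horizontal distance between sauce_red and serving_ring below 0.05 m and value of joint red_key above 0.0035 m and contact force between the fingers and red_counter above 0.5 N) or (horizontal distance between sauce_yellow and serving_ring below 0.05 m and value of joint yellow_key above 0.0035 m and contact force between the fingers and yellow_counter above 0.5 N) or (horizontal distance between sauce_white and serving_ring below 0.05 m and value of joint white_key above 0.0035 m and contact force between the fingers and white_counter above 0.5 N))), for 0.05 s.
At the end, for the whole second after the job is handed in: After the right cap has been pressed, all three caps are back up (within 1.5 mm), the hand is raised (grasp point over 150 mm above the worktop), and the bottles, salt shaker and dip tub stand upright, at rest, within 20 mm of where they were (value of joint each of red_key, yellow_key, white_key below 0.0015 m and height (world z) of the grasp point above 0.15 m and distance of each of sauce_red, sauce_yellow, sauce_white, salt_dredger, green_tub from where it was at the start of the episode below 0.02 m and angle between each of sauce_red, sauce_yellow, sauce_white, salt_dredger, green_tub's own z axis and vertical below 0.15 rad and linear speed of each of sauce_red, sauce_yellow, sauce_white, salt_dredger, green_tub below 0.02 m/s); the robot touches nothing.
It fails at once if the red counter is touched or pressed though the red bottle is not in the ring (not (horizontal distance between sauce_red and serving_ring below 0.05 m) and (value of joint red_key above 0.002 m or contact force between any of the arm, the fingers and red_counter above 1 N)).
It fails at once if the yellow counter is touched or pressed though the yellow bottle is not in the ring (not (horizontal distance between sauce_yellow and serving_ring below 0.05 m) and (value of joint yellow_key above 0.002 m or contact force between any of the arm, the fingers and yellow_counter above 1 N)).
It fails at once if the white counter is touched or pressed though the white bottle is not in the ring (not (horizontal distance between sauce_white and serving_ring below 0.05 m) and (value of joint white_key above 0.002 m or contact force between any of the arm, the fingers and white_counter above 1 N)).
It fails at once if a counter is pressed hard (over 30 N) (contact force between anything else and red_counter above 30 N or contact force between anything else and yellow_counter above 30 N or contact force between anything else and white_counter above 30 N).
It fails at once if a bottle, the salt shaker or the dip tub is shifted over 20 mm, tipped, or lifted over 15 mm (distance of any of sauce_red, sauce_yellow, sauce_white, salt_dredger, green_tub from where it was at the start of the episode above 0.02 m or height (world z) of any of sauce_red, sauce_yellow, sauce_white, salt_dredger, green_tub above 0.015 m or angle between any of sauce_red, sauce_yellow, sauce_white, salt_dredger, green_tub's own z axis and vertical above 0.2 rad).
It also fails if it takes over 32 s, if anything falls off the work surface, if the arm or the gripper's body presses on something with over 40 N, if the wrist force passes 120 N, or if a joint passes its speed limit or range.

## Working session

There is one attempt and no reset: what is moved stays moved. The work goes in short steps, Python scripts to look and compute and a tool call to move; the robot and the scene stay as the last step left them, time stands still between calls to the robot, and variables do not carry over. Pictures are saved under pics/ and viewed, at most 10 in all, crops included, and the job is handed in when it is done.

Besides the shell and the picture viewer there is one more tool, called after "Call:" as name([rows], argument=value, ...), one row to a line, values as JSON. arm_command: Moves the arm, as the interface text tells. Its arguments: {"type":"object","properties":{"deltas":{"type":"array","items":{"type":"object","properties":{"delta_rot":{"type":"array","items":{"type":"number"}},"xyz":{"type":"array","items":{"type":"number"}},"claw":{"type":"number"}}}},"grip_force":{"type":"number"}},"required":["deltas"]}

```bash
mkdir -p pics; python3 - <<'E'
from station import bot
import cv2, numpy as np
for n in("scene","top"):
    im=bot.read_camera(n); cv2.imwrite(f"pics/{n}0.png",im)
    c=bot.camera_info(n); print(n,c)
s=bot.state(); print(s["time_s"],s["tcp_pos"],s["eef_rot"],s["width"])
E
```

```text
scene {'camera_matrix': array([[486.3942012 ,   0.        , 252.04085917],
       [  0.        , 486.3942012 , 198.85520128],
       [  0.        ,   0.        ,   1.        ]]), 'xyz': array([-494.84617219, 1169.83156279,  790.39092025]), 'orientation': array([ 0.19597242, -0.30497024,  0.78657756, -0.49988369])}
top {'camera_matrix': array([[452.42131112,   0.        , 256.11774854],
       [  0.        , 452.42131112, 190.61402573],
       [  0.        ,   0.        ,   1.        ]]), 'xyz': array([ 291.95208704,   -8.41529724, 1344.72529864]), 'orientation': array([-0.07392394,  0.72992043, -0.67570165,  0.0719632 ])}
0.1 [235.23735748 605.17271336 217.61119061] [-1.96713758e-04  1.84276106e-01  9.82873836e-01 -1.14068693e-03] 92.8377112675196
```

View pics/scene0.png

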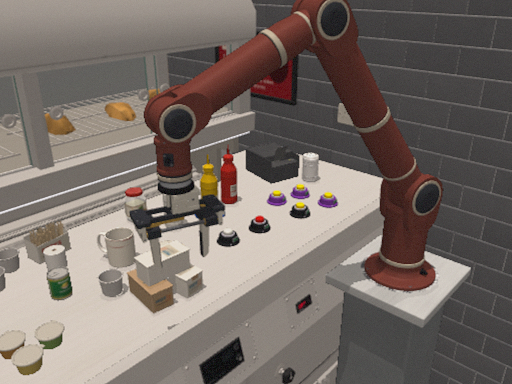

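View pics/top0.png

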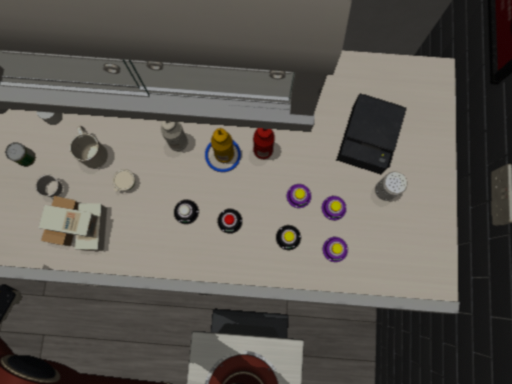

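The scene picture shows the yellow bottle beside red at about (209,185), and the gripper on the left. In the top picture the blue ring is at (222,154) with the yellow bottle in it; red is at (263,142) and white at (173,135), both outside.

Candidates for the yellow counter in the top picture:
- **(289,237):** black housing, yellow cap. This one fits the description.
- **(299,196), (334,208), (336,249):** purple housings with yellow caps, so look-alikes.
- **(185,211) and (230,220):** the white and red counters.

Next I'll check the choice in a close crop and measure it.

```bash
cat > h.py <<'E'
import numpy as np
from scipy.spatial.transform import Rotation as R
def ray(c,u,v,z):
    q=c["orientation"]; d=R.from_quat([q[1],q[2],q[3],q[0]]).apply(np.linalg.inv(c["camera_matrix"])@[u,v,1])
    return c["xyz"]+d*(z-c["xyz"][2])/d[2]
E
python3 - <<'E'
from station import bot
import cv2, numpy as np
from h import ray
def blobs(hsv,lo,hi,amin):
    n,l,st,ce=cv2.connectedComponentsWithStats(cv2.inRange(hsv,lo,hi)); return [(ce[i],st[i,4]) for i in range(1,n) if st[i,4]>=amin]
for n in("top","scene"):
    im=cv2.imread(f"pics/{n}0.png"); hsv=cv2.cvtColor(im,cv2.COLOR_BGR2HSV); c=bot.camera_info(n)
    for name,lo,hi,z in(("yellow",(22,120,100),(35,255,255),43),("red",(0,170,100),(6,255,255),43),("ring",(105,120,60),(125,255,255),8)):
        for ce,a in blobs(hsv,lo,hi,25 if n=="top" else 20): print(n,name,ce.round(1),a,ray(c,*ce,z).round(0))
c=bot.camera_info("top")
print("white",ray(c,185,210,43).round(),"redbottle base~",ray(c,263,150,0).round())
im=cv2.imread("pics/top0.png"); a=cv2.resize(im[120:270,160:360],None,fx=4,fy=4,interpolation=cv2.INTER_CUBIC); cv2.imwrite("pics/crop.png",a)
E
```

```text
top yellow [219.7 135.5] 120 [725. 128.  43.]
top yellow [216.1 145.3] 38 [694. 136.  43.]
top yellow [299.5 193.5] 88 [ 566. -122.   43.]
top yellow [335.4 205.7] 86 [ 538. -229.   43.]
top yellow [288.7 235.9] 89 [439. -98.  43.]
top yellow [336.7 248.1] 90 [ 414. -237.   43.]
top red [263.4 132.1] 78 [747.  -2.  43.]
top red [228.9 219. ] 67 [475.  78.  43.]
top ring [222.4 159.3] 196 [662. 117.   8.]
scene yellow [208.3 180.4] 402 [832. -18.  43.]
scene yellow [300.  186.5] 36 [ 527. -213.   43.]
scene yellow [276.5 192.8] 38 [ 556. -107.   43.]
scene yellow [327.7 194.6] 39 [ 405. -222.   43.]
scene yellow [299.8 204.7] 43 [429. -84.  43.]
scene yellow [ 27.5 369.2] 103 [369. 922.  43.]
scene red [227.5 178.4] 520 [790. -84.  43.]
scene red [132.6 193.6] 42 [949. 256.  43.]
scene red [259.2 218.7] 39 [464.  92.  43.]
white [491. 208.  43.] redbottle base~ [703.  -5.   0.]
```

View pics/crop.png

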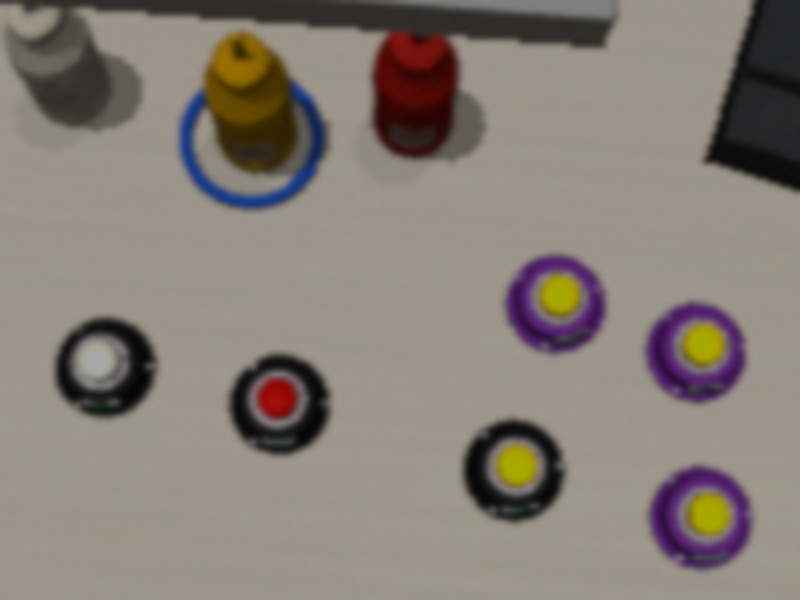

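The crop confirms it: the black housing with the yellow cap is at full-picture (289,237), the yellow bottle stands in the ring, and the other three yellow caps sit on purple housings. The scene blobs include the cap's side wall, which pulls their centroids about 15 mm towards that camera, so I'm trusting the top view: about (439,-98). I'll work out the move in the tool's axes.

```bash
python3 - <<'E'
from station import bot
from h import *
s=bot.state();q=s["eef_rot"];r=R.from_quat([q[1],q[2],q[3],q[0]]);print(r.as_matrix().round(3))
p=np.array(s["tcp_pos"]);w=[np.array([235,605,260]),np.array([450,220,260]),np.array([439,-98,160])]
for t in w: print(r.inv().apply(t-p).round(1)/10); p=t
E
```

```text
[[-0.932  0.362 -0.001]
 [ 0.362  0.932 -0.002]
 [-0.    -0.002 -1.   ]]
[ 0.02 -0.03 -4.24]
[-33.99 -28.1    0.07]
[-10.49 -30.02  10.07]
```

Call:
arm_command([
  {"xyz": [-4.2,-3.5,-1.0],"delta_rot": [0,0,0],"claw": 0},
  {"xyz": [-4.2,-3.5,-1.0],"delta_rot": [0,0,0],"claw": 0},
  {"xyz": [-4.2,-3.5,-1.0],"delta_rot": [0,0,0],"claw": 0},
  {"xyz": [-4.2,-3.5,-1.0],"delta_rot": [0,0,0],"claw": 0},
  {"xyz": [-4.2,-3.5,0],"delta_rot": [0,0,0],"claw": 0},
  {"xyz": [-4.2,-3.5,0],"delta_rot": [0,0,0],"claw": 0},
  {"xyz": [-4.2,-3.5,0],"delta_rot": [0,0,0],"claw": 0},
  {"xyz": [-4.2,-3.5,0],"delta_rot": [0,0,0],"claw": 0},
], grip_force=10)

```text
time_s: 1.1
tcp_pos: [447.6, 221.3, 258.4]
eef_rot: [-0.0, 0.184, 0.983, -0.0]
ft_force: [0.6, 0.4, -0.2]
width: 17.7
grasp_force: 0.0
```

Call:
arm_command([
  {"xyz": [-1.4,-4.0,0],"delta_rot": [0,0,0],"claw": 0},
  {"xyz": [-1.4,-4.0,0],"delta_rot": [0,0,0],"claw": 0},
  {"xyz": [-1.4,-4.0,1.5],"delta_rot": [0,0,0],"claw": 0},
  {"xyz": [-1.4,-4.0,1.5],"delta_rot": [0,0,0],"claw": 0},
  {"xyz": [-1.4,-4.0,2.0],"delta_rot": [0,0,0],"claw": 0},
  {"xyz": [-1.4,-4.0,2.0],"delta_rot": [0,0,0],"claw": 0},
  {"xyz": [-1.4,-4.0,2.0],"delta_rot": [0,0,0],"claw": 0},
  {"xyz": [-0.8,-2.0,1.0],"delta_rot": [0,0,0],"claw": 0},
])

```text
time_s: 2.1
tcp_pos: [436.1, -97.3, 157.6]
eef_rot: [-0.001, 0.186, 0.983, -0.001]
ft_force: [-0.4, -0.4, 0.2]
width: 0.5
grasp_force: 0.0
```

```bash
python3 - <<'E'
from station import bot
from h import *
import cv2
c=bot.camera_info("wrist"); im=bot.read_camera("wrist"); cv2.imwrite("pics/w1.png",im)
hsv=cv2.cvtColor(im,cv2.COLOR_BGR2HSV)
n,l,st,ce=cv2.connectedComponentsWithStats(cv2.inRange(hsv,(22,120,100),(35,255,255)))
for i in range(1,n):
    if st[i,4]>60: print(ce[i].round(1),st[i],ray(c,*ce[i],43).round(1))
s=bot.state();print(s["time_s"],s["tcp_pos"],s["width"],s["ft_force"],c["xyz"])
E
```

```text
[252.7 190.5] [239 177  28  28 629] [437.  -96.6  43. ]
[128.8 214.9] [114 201  30  28 642] [ 413.2 -232.7   43. ]
2.15 [435.63998748 -99.79719584 156.89389333] 0.4692065845628797 [ 1.23180803 -2.267418   -0.78504386] [364.754708   -68.25849045 324.01333588]
```

View pics/w1.png

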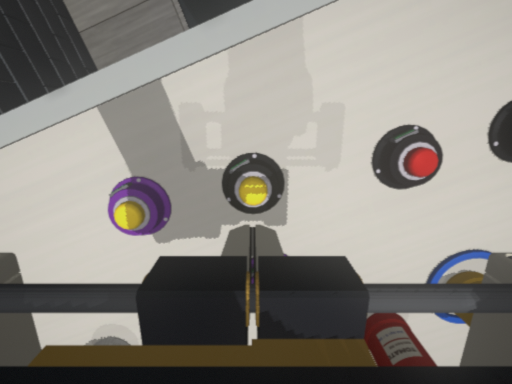

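The wrist view shows the black-housed yellow cap at (253,190), directly ahead of the shut fingertips, with a purple look-alike at (129,215) and the red counter at (408,157). Its position of (437,-97) agrees with the top view within about 2 mm, and the TCP is over the cap. Now I'll descend to just above it.

Call:
arm_command([
  {"xyz": [-0.1,0.1,2.0],"delta_rot": [0,0,0],"claw": 0},
  {"xyz": [0,0,2.0],"delta_rot": [0,0,0],"claw": 0},
  {"xyz": [0,0,2.0],"delta_rot": [0,0,0],"claw": 0},
  {"xyz": [0,0,2.0],"delta_rot": [0,0,0],"claw": 0},
  {"xyz": [0,0,1.5],"delta_rot": [0,0,0],"claw": 0},
  {"xyz": [0,0,1.0],"delta_rot": [0,0,0],"claw": 0},
  {"xyz": [0,0,0],"delta_rot": [0,0,0],"claw": 0},
  {"xyz": [0,0,0],"delta_rot": [0,0,0],"claw": 0},
])

```text
time_s: 3.15
tcp_pos: [439.0, -94.3, 54.1]
eef_rot: [0.0, 0.184, 0.983, 0.0]
ft_force: [-0.1, 0.6, -0.5]
width: 0.2
grasp_force: 0.0
```

Call:
arm_command([
  {"xyz": [-0.1,-0.3,0.0],"delta_rot": [0,0,0],"claw": 0},
  {"xyz": [0,0,0.5],"delta_rot": [0,0,0],"claw": 0},
  {"xyz": [0,0,0.3],"delta_rot": [0,0,0],"claw": 0},
  {"xyz": [0,0,0.2],"delta_rot": [0,0,0],"claw": 0},
  {"xyz": [0,0,0.2],"delta_rot": [0,0,0],"claw": 0},
  {"xyz": [0,0,0.1],"delta_rot": [0,0,0],"claw": 0},
  {"xyz": [0,0,0],"delta_rot": [0,0,0],"claw": 0},
  {"xyz": [0,0,0],"delta_rot": [0,0,0],"claw": 0},
])

```text
time_s: 4.15
tcp_pos: [438.3, -97.5, 40.7]
eef_rot: [-0.0, 0.184, 0.983, 0.0]
ft_force: [-0.0, -0.2, 2.7]
width: 0.3
grasp_force: 1.1
```

```bash
python3 - <<'E'
from station import bot
import cv2
im=bot.read_camera("wrist"); cv2.imwrite("pics/w2.png",im[100:340,120:400])
s=bot.state();print(s["time_s"],s["tcp_pos"],s["ft_force"])
E
```

```text
4.2 [438.32705902 -97.50172439  40.74574215] [-0.70949275  1.08056992  2.15800083]
```

View pics/w2.png

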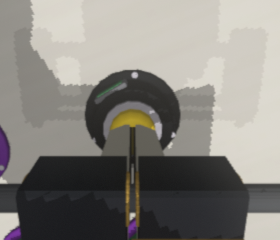

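The fingertips are on the yellow cap: it's in contact around crop (132,122), with about 2.4 N upwards. Now I'll press a few millimetres further, slowly.

Call:
arm_command([
  {"xyz": [0,0,0.1],"delta_rot": [0,0,0],"claw": 0},
  {"xyz": [0,0,0.1],"delta_rot": [0,0,0],"claw": 0},
  {"xyz": [0,0,0.05],"delta_rot": [0,0,0],"claw": 0},
  {"xyz": [0,0,0],"delta_rot": [0,0,0],"claw": 0},
  {"xyz": [0,0,0],"delta_rot": [0,0,0],"claw": 0},
  {"xyz": [0,0,0],"delta_rot": [0,0,0],"claw": 0},
  {"xyz": [0,0,0],"delta_rot": [0,0,0],"claw": 0},
  {"xyz": [0,0,0],"delta_rot": [0,0,0],"claw": 0},
])

```text
time_s: 5.2
tcp_pos: [438.4, -97.5, 38.2]
eef_rot: [-0.0, 0.184, 0.983, -0.0]
ft_force: [-0.5, 0.3, 2.5]
width: 0.6
grasp_force: 1.7
```

```bash
python3 - <<'E'
from station import bot
for _ in range(5):
    bot.read_camera("wrist"); s=bot.state();print(s["tcp_pos"].round(1),s["ft_force"].round(1))
E
```

```text
[438.4 -97.5  38.2] [-2.2  0.9  4.1]
[438.4 -97.5  38.2] [-1.2  0.6  3.1]
[438.4 -97.5  38.1] [-1.4  0.2  3.1]
[438.4 -97.5  38.2] [-2.1  0.6  2.7]
[438.4 -97.5  38.1] [-1.3  0.8  3.7]
```

The cap is at about 4.8 mm of travel, with 3.3 N, which fits the spring. I'll press 0.8 mm more for margin, hold, then raise.

Call:
arm_command([
  {"xyz": [0,0,0.08],"delta_rot": [0,0,0],"claw": 0},
  {"xyz": [0,0,0],"delta_rot": [0,0,0],"claw": 0},
  {"xyz": [0,0,0],"delta_rot": [0,0,0],"claw": 0},
  {"xyz": [0,0,0],"delta_rot": [0,0,0],"claw": 0},
  {"xyz": [0,0,-0.3],"delta_rot": [0,0,0],"claw": 0},
  {"xyz": [0,0,-0.5],"delta_rot": [0,0,0],"claw": 0},
  {"xyz": [0,0,-1.5],"delta_rot": [0,0,0],"claw": 0},
  {"xyz": [0,0,-2.0],"delta_rot": [0,0,0],"claw": 0},
])

```text
time_s: 6.45
tcp_pos: [438.8, -97.7, 80.7]
eef_rot: [0.0, 0.184, 0.983, -0.0]
ft_force: [1.1, 0.6, 1.2]
width: 0.5
grasp_force: 0.0
```

Call:
arm_command([
  {"xyz": [0,0,-3],"delta_rot": [0,0,0],"claw": 0},
  {"xyz": [0,0,-3],"delta_rot": [0,0,0],"claw": 0},
  {"xyz": [0,0,-3],"delta_rot": [0,0,0],"claw": 0},
  {"xyz": [0,0,-2],"delta_rot": [0,0,0],"claw": 0},
  {"xyz": [0,0,-1],"delta_rot": [0,0,0],"claw": 0},
  {"xyz": [0,0,0],"delta_rot": [0,0,0],"claw": 0},
  {"xyz": [0,0,0],"delta_rot": [0,0,0],"claw": 0},
  {"xyz": [0,0,0],"delta_rot": [0,0,0],"claw": 0},
])

```text
time_s: 7.45
tcp_pos: [438.0, -97.4, 199.5]
eef_rot: [-0.001, 0.184, 0.983, -0.0]
ft_force: [-0.3, 0.6, 0.0]
width: 0.3
grasp_force: 0.0
```

```bash
python3 - <<'E'
from station import bot
import cv2
cv2.imwrite("pics/w3.png",bot.read_camera("wrist"))
s=bot.state();print(s["time_s"],s["tcp_pos"],s["ft_force"])
E
```

```text
7.5 [438.06432266 -97.45708673 199.65848213] [ 1.07044285 -0.1901836   0.27715064]
```

View pics/w3.png

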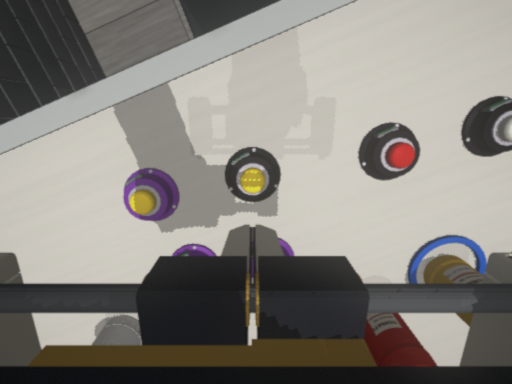

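The yellow cap is back up at (252,180), the hand is clear at z = 200 mm, and the bottles are still standing. I'm handing it in.

```bash
python3 -c "
from station import bot
print(bot.close_job())"
```

```text
the job is handed in; nothing more can be done
None
```

I pressed the yellow counter's cap (black housing, matching the yellow bottle in the ring) about 5 mm, let it spring back, raised the fingertips about 157 mm above it and handed the job in; no verdict was returned.

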